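# Peel a tray off the nested stack and hold it out for a customer

### The arm

A 6-joint arm with a two-finger parallel gripper is mounted at the origin on the work surface. World frame = base frame: x ahead of the robot, y to its left, z up, the work surface at z = 0. Lengths are in m, angles in degrees, forces in N, time in s.
With the tool pointing down it reaches from about 0.4 to 0.825 m from the base axis. Payload 7 kg.
Tool frame: the origin (TCP) lies between the finger pads; the fingertips stand 11 mm ahead of it and the grasp point (between the pads) lies 8 mm behind it; z points along the fingers, y is the direction in which the jaws open and shut (so a half turn about z gives the same grasp; the last joint's range is limited). The gripper opens to 88 mm and grips with 3 to 60 N. Pads are 19 mm wide; open, the fingers measure 130 mm over their backs; the gripper's body (78 mm by 193 mm) begins 47 mm behind the grasp point.
Start: joints at [90.648, 20.546, 0.682, 0, -70.136, -16.507], TCP at [0.184, 0.649, 0.238] pointing down, gripper open.
Joint ranges: [-176.03, 176.03], [-82.01, 121.73], [-58.28, 71.71], [-173.87, 95.51], [-174.79, -0.11], [-173.66, 173.66]. Speed limits (degrees/s): [136.94, 136.94, 172.46, 180, 180, 180].

### API

Orientations are given as [roll, pitch, yaw] about the fixed x, y, z axes, in that order (R = Rz(yaw) Ry(pitch) Rx(roll)).
In Python, from plant import r gives the robot as it stands.
- The arm moves only by the shell command python3 -m inch 'ROWS' [OPENING] [FORCE]. ROWS is JSON, a list of rows, each an object of numbers: "x", "y", "z": the shift along the tool's x, y, z as a fraction of full scale; "yaw": the turn about the tool's z as a fraction of full scale. In form: [{"x": .., "y": .., "z": .., "yaw": ..}, ...]. A call has 1 to 5 rows; each row shifts and turns the pose as measured when the row begins, along the tool's axes as they then stand; what a row does not reach is not made up. Full scale, the value 1, is 0.025 m for a shift and 4 degrees for a turn. A row lasts 1/12 s, in which the tool goes at most 41.7 mm and 7.16 degrees, less where a joint would pass 70% of its speed; a pose out of reach is approached as far as the arm can. A call with a number of a shift or a turn outside -1 to 1 is refused whole. A call with a gripper value outside its range is refused whole. OPENING is the opening, from -1 (shut) to 1 (fully open), set as the call begins (- or left out, the last holds). The fingers move at their own pace and stop on an object; FORCE is the grip in N (left out, the last holds). Time passes only in rows, so rows that do not move let the fingers close. It gives the time, the measured TCP pose, the force and the opening at its end, in the units of the state.
- r.get_state(): the state, without advancing time (a new reading comes with each control period).
- r.capture(name): name is "scene" or "top" or "wrist"; returns (picture, depth): 400x640x3 uint8, red, green, blue; 400x640 float32, m along the optical axis (not along the pixel's ray), 0 where there is no reading.
- r.camera_info(name): a dict with "mtx" (3x3 intrinsics, pixels), "k1" (the pictures are not rectified: a ray, as slopes to the right and down, at radius r is drawn at 1 + k1 r^2 times it, then the intrinsics apply), "pose" (4x4, takes a point from camera to world coordinates). Camera axes: x right, y down, z forward; pixel columns grow to the right and rows downward; lengths in m; the calibration is good to about 2 mm. A picture is of the moment at which its call begins: read the wrist's pose just before it. camera_info takes no time and is no camera call; for the wrist camera it gives the pose at the moment of the call.
- r.close_job(): hands the job in, once; it reports no verdict.
The state is a dict: "time_s": time; "joints": joint angles; "qd": joint speeds; "joint_torque": joint torques, N m; "tcp_pos": TCP position; "eef_rot": TCP orientation; "contact_force": force on the tool from outside, world axes, zero at the start; "moment": the same for the moment, N m; "gripper_width": finger opening in m.
Only numpy, scipy, OpenCV 4.12 (cv2) and the standard library are available. Lean on these libraries where they do the work, as an engineer would, in place of code of your own. Each camera call takes 0.05 s, during which the arm holds its last target. There are 200 camera calls.

### The job

A customer wants a tray for the trinkets they pick. The top tray clings to the nested stack, so peel it off: raise one corner of it first while the opposite corner still sits in the stack, and leave the rest of the stack standing where it is and the other things undisturbed. Then hold the tray out over the middle of the grey presentation pad, mouth up and about level, a hand's breadth or more above the table, and finish while still holding it there, steady.

Things in the scene. Friction and masses are not known exactly. Their poses are not given: they have to be found in the camera images.
- tray: the top tray of the nested stack, the one to take: formed rigid plastic, 200 (its x) by 150 (y) by 36 mm high, 0.10 kg, four corners cut at 45 degrees. Round its mouth a vertical-faced rim 8 mm wide, 16 mm high, top at 36 mm. Inside, the floor lies 33 mm below the rim's top (ribs 10 mm high on it); walls slope in below the rim. Origin: centre of its underside, z up.
- stack: the rest of the nested stack: four more such trays wedged together, free-standing on the table, 0.49 to 0.55 kg, 200 by 150 mm, rim's top 84 mm up. Origin: centre of its underside, on the table; axes as the top tray's. Nested, the top tray's origin is 64 mm above this one, its rim (84 to 100 mm up) flush on the rim below: a pinch deeper than 16 mm takes the next tray too.
- stack_mouth (a point): centre of the mouth of the lower stack, 84 mm above the table. A sprung stud here in each cut corner of the stack catches a bead on the top tray's wall: 2 mm of free play, then it clings with 1.5 to 2 N until that corner is about 6 mm up. Pulled up level, the tray can drag the stack along; one corner raised, the tray turning about the opposite rim, it comes with a few N and is free by 0.2 rad.
- pad: the jeweller's presentation pad, grey felt in a dark wooden frame, 250 (its x) by 190 (its y) by 9 mm, fixed, lying flat on the table. Origin at the centre of its underside, on the table.
- candlestick: a brass candlestick, 125 mm high, foot 84 mm across, loose; bystander. Origin at the centre of its foot, on the table.
- mug: a blue pottery mug, 92 mm high, 82 mm across, with a handle on its +y side, loose; bystander. Origin at the centre of its underside, on the table.
- keepsake_box: a small closed wooden box, 104 by 79 by 53 mm high, loose; bystander. Origin at the centre of its underside, on the table.
- corner_pp (a point): cut corner of the top tray towards its +x, +y: outer edge of the rim's top, middle of the 51 mm straight (+82, +57, 36 mm from the tray's origin, in its axes). The straight faces outward at 45 degrees between the tray's +x and +y; the rim reaches 8 mm inward and 16 mm down from here. Turns with the tray.
- corner_mp (a point): cut corner of the top tray towards its -x, +y: outer edge of the rim's top, middle of the 51 mm straight (-82, +57, 36 mm from the tray's origin, in its axes). The straight faces outward at 45 degrees between the tray's -x and +y; the rim reaches 8 mm inward and 16 mm down from here. Turns with the tray.
- corner_mm (a point): cut corner of the top tray towards its -x, -y: outer edge of the rim's top, middle of the 51 mm straight (-82, -57, 36 mm from the tray's origin, in its axes). The straight faces outward at 45 degrees between the tray's -x and -y; the rim reaches 8 mm inward and 16 mm down from here. Turns with the tray.
- corner_pm (a point): cut corner of the top tray towards its +x, -y: outer edge of the rim's top, middle of the 51 mm straight (+82, -57, 36 mm from the tray's origin, in its axes). The straight faces outward at 45 degrees between the tray's +x and -y; the rim reaches 8 mm inward and 16 mm down from here. Turns with the tray.
There are look-alikes about, which are no part of the job. There is more than one size of the tray; the job needs the smallest.

How it is judged (in metres and radians):
On the way:
1. one corner of the tray is raised at least 22 mm off its seat while the opposite corner is still within 10 mm of its own, the stack standing (((z of corner_pp in the frame of stack above 0.122 m and z of corner_mm in the frame of stack below 0.11 m) or (z of corner_mp in the frame of stack above 0.122 m and z of corner_pm in the frame of stack below 0.11 m) or (z of corner_mm in the frame of stack above 0.122 m and z of corner_pp in the frame of stack below 0.11 m) or (z of corner_pm in the frame of stack above 0.122 m and z of corner_mp in the frame of stack below 0.11 m))), for 0.1 s.
At the end, for the whole second after the job is handed in: The tray is held in the gripper, touching nothing else: its centre within 60 mm of the pad's centre seen from above, its underside at least 60 mm above the table, mouth up and level within 15 degrees, at rest; the rest of the stack stands flat on the table within 40 mm of where it was (horizontal distance between tray and pad below 0.06 m and height (world z) of tray above 0.06 m and angle between tray's own z axis and vertical below 0.26 rad and contact force between tray and the fingers above 0.5 N and contact force between tray and stack below 0.05 N and contact force between tray and pad below 0.05 N and contact force between tray and candlestick below 0.05 N and contact force between tray and mug below 0.05 N and contact force between tray and keepsake_box below 0.05 N and linear speed of tray below 0.03 m/s and height (world z) of stack below 0.004 m and angle between stack's own z axis and vertical below 0.04 rad and distance of stack from where it was at the start of the episode below 0.04 m); the arm keeps its last pose, push and grip.
It fails at once if the rest of the stack is lifted, tipped or shoved away (height (world z) of stack above 0.012 m or angle between stack's own z axis and vertical above 0.1 rad or distance of stack from where it was at the start of the episode above 0.04 m).
It fails at once if the brass candlestick is knocked over or pushed away (distance of candlestick from where it was at the start of the episode above 0.03 m or angle between candlestick's own z axis and vertical above 0.35 rad).
It fails at once if the mug is knocked over or pushed away (distance of mug from where it was at the start of the episode above 0.03 m or angle between mug's own z axis and vertical above 0.35 rad).
It fails at once if the keepsake box is knocked over or pushed away (distance of keepsake_box from where it was at the start of the episode above 0.03 m or angle between keepsake_box's own z axis and vertical above 0.35 rad).
It also fails if it takes over 40 s, if anything falls off the work surface, if the arm or the gripper's body presses on something with over 40 N, if the wrist force passes 120 N, or if a joint passes its speed limit or range.

## Working session

There is one attempt and no reset: what is moved stays moved. The work goes in short steps, Python scripts to look and compute and a shell command to move; the robot and the scene stay as the last step left them, time stands still between calls to the robot, and variables do not carry over. Pictures are saved under pics/ and viewed, about 8 in all and at most 12, crops included, and the job is handed in when it is done.

```bash
mkdir -p pics; cat > h.py <<'E'
import numpy as np, cv2
from plant import r
def snap(n,f):
    i=r.camera_info(n); p,d=r.capture(n); cv2.imwrite('pics/'+f+'.png',p[:,:,::-1]); np.savez('pics/'+f+'.npz',p=p,d=d,m=i['mtx'],k=i['k1'],T=i['pose']); return p,d,i
def pts(f):
    a=np.load('pics/'+f+'.npz'); m=a['m']; k=float(a['k'])
    v,u=np.mgrid[0:400,0:640]
    D=np.array([k,0,0,0,0.])
    s=cv2.undistortPoints(np.stack([u,v],-1).reshape(-1,1,2).astype(float),m,D).reshape(400,640,2)
    d=a['d']; c=np.dstack([s*d[...,None],d])
    T=a['T']; return c@T[:3,:3].T+T[:3,3], a['p'], d
E
python3 - <<'E'
from h import *
for n in('top','scene'):
    p,d,i=snap(n,n+'1'); print(n,np.round(i['pose'],3).tolist(),i['k1'])
s=r.get_state(); print(s)
a=cv2.imread('pics/top1.png')
cv2.imwrite('pics/t.png',a)
P,p,d=pts('top1'); print([ (v,u,np.round(P[v,u],3).tolist()) for v in range(40,400,80) for u in range(40,640,140)])
E
```

```text
top [[0.015, -0.983, 0.182, 0.289], [-1.0, -0.012, 0.017, -0.007], [-0.015, -0.182, -0.983, 1.404], [0.0, 0.0, 0.0, 1.0]] -0.0021977468894345503
scene [[-0.095, 0.611, -0.786, 1.51], [0.995, 0.041, -0.088, 0.129], [-0.021, -0.79, -0.612, 0.87], [0.0, 0.0, 0.0, 1.0]] 0.04319731708350089
{'time_s': 0.1, 'joints': array([ 9.06488354e+01,  2.05866820e+01,  6.40939697e-01, -1.64379074e-02,
       -7.01372194e+01, -1.65065479e+01]), 'qd': array([-0.03151713, -0.09061871,  0.13491326,  0.10252955,  0.0207194 ,
       -0.00348715]), 'joint_torque': array([-3.17906008e-03, -5.84162199e+01,  2.93750596e+01,  7.01564491e+00,
        1.01084015e-02, -4.01283819e-05]), 'tcp_pos': array([0.1843645 , 0.64890763, 0.23674235]), 'eef_rot': array([ 1.79916066e+02, -8.75661245e-03, -1.58633024e+01]), 'contact_force': array([-0.48108726,  0.09378313,  0.7516117 ]), 'moment': array([0.01791483, 0.00984881, 0.01920328]), 'gripper_width': 0.08772929203841182}
[(40, 40, [1.665, 1.663, -0.747]), (40, 180, [1.673, 0.846, -0.755]), (40, 320, [1.67, 0.033, -0.743]), (40, 460, [1.68, -0.77, -0.753]), (40, 600, [1.692, -1.574, -0.763]), (120, 40, [1.173, 1.596, -0.75]), (120, 180, [0.87, 0.524, -0.002]), (120, 320, [0.874, 0.015, -0.001]), (120, 460, [0.879, -0.489, -0.002]), (120, 600, [1.201, -1.514, -0.754]), (200, 40, [0.646, 1.28, -0.397]), (200, 180, [0.573, 0.501, -0.001]), (200, 320, [0.577, 0.011, 0.007]), (200, 460, [0.585, -0.475, -0.001]), (200, 600, [0.751, -1.463, -0.75]), (280, 40, [0.291, 1.087, -0.188]), (280, 180, [0.298, 0.481, -0.002]), (280, 320, [0.304, 0.007, -0.0]), (280, 460, [0.311, -0.46, 0.003]), (280, 600, [0.327, -1.235, -0.472]), (360, 40, [0.067, 0.798, 0.188]), (360, 180, [0.04, 0.462, -0.005]), (360, 320, [0.093, 0.002, 0.258]), (360, 460, [0.056, -0.448, 0.002]), (360, 600, [0.289, -0.007, 1.404])]
```

View pics/top1.png

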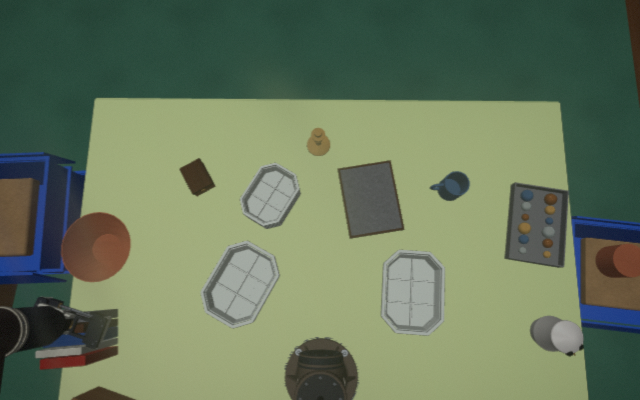

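View pics/scene1.png

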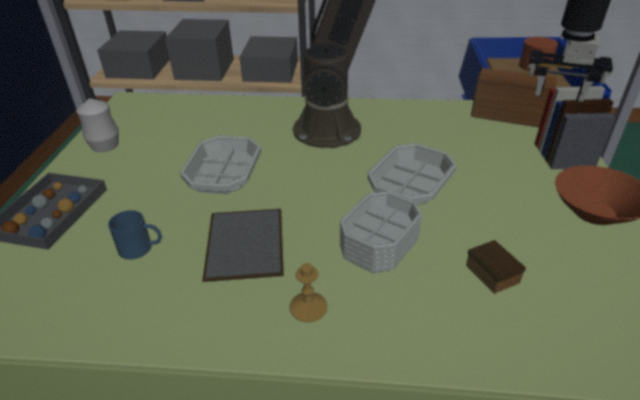

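The top view shows three tray items. The small tall stack is at about (270,196). The single trays at (242,284) and (412,292) are larger look-alikes. The pad is at (371,199), the candlestick at (318,141), the mug at (452,186) and the box at (197,177). The scene view confirms the stack at (380,230).

```bash
python3 - <<'E'
from h import *
P,p,d=pts('top1'); z=P[...,2]
v,u=np.mgrid[0:400,0:640]
m=(abs(u-270)<45)&(abs(v-196)<45)&(z>.09)&(z<.115); Q=P[m]
print('stack',m.sum(),np.percentile(Q[:,2],[5,50,95]))
(c,wh,a)=cv2.minAreaRect((Q[:,:2]*1000).astype(np.float32)); print(c,wh,a)
# corners by hull->octagon
h=cv2.convexHull((Q[:,:2]*1000).astype(np.float32)); print(cv2.approxPolyDP(h,6,True).reshape(-1,2).round())
dark=(p.max(2)<110)&(abs(u-371)<48)&(abs(v-199)<50)
n,l,s,ce=cv2.connectedComponentsWithStats(dark.astype(np.uint8)); i=1+s[1:,4].argmax(); Q=P[l==i]
print('pad',cv2.minAreaRect((Q[:,:2]*1000).astype(np.float32)))
for nm,cu,cv_ in(('candle',318,141),('mug',452,186),('box',197,177)):
    k=(abs(u-cu)<25)&(abs(v-cv_)<25)&(z>.02); print(nm,P[k].mean(0).round(3),P[k].max(0).round(3),P[k].min(0).round(3))
E
```

```text
stack 657 [0.0911348  0.09788748 0.10330592]
(578.4218139648438, 175.9573974609375) (151.44073486328125, 199.51907348632812) 59.8007698059082
[[681. 156.]
 [664. 212.]
 [565. 269.]
 [517. 261.]
 [474. 190.]
 [488. 143.]
 [591.  81.]
 [645.  93.]]
pad ((501.4742126464844, -153.38682556152344), (244.80868530273438, 454.2940368652344), 83.65006256103516)
candle [0.74  0.019 0.184] [0.802 0.045 1.404] [ 0.289 -0.007  0.02 ]
mug [ 0.612 -0.418  0.1  ] [ 0.663 -0.007  1.404] [ 0.289 -0.477  0.02 ]
box [0.643 0.432 0.058] [0.711 0.496 1.404] [ 0.289 -0.007  0.02 ]
```

```bash
cat >> h.py <<'E'
def go(t,yaw=None):
    s=r.get_state(); from scipy.spatial.transform import Rotation as R
    e=R.from_euler('xyz',s['eef_rot'],degrees=True).as_matrix()
    q=e.T@(np.array(t)-s['tcp_pos'])/.025
    print('units',q.round(2),'yawunits',None if yaw is None else round((s['eef_rot'][2]-yaw)/4,2),'tcp',s['tcp_pos'].round(4),'rot',s['eef_rot'].round(2),'F',s['contact_force'].round(1),'w',round(s['gripper_width'],4),'j6',s['joints'].round(0),'t',s['time_s'])
E
python3 -m inch '[{"yaw":-1},{"yaw":-1},{"yaw":-1},{"yaw":-1},{"yaw":-1}]' 1 15
python3 -m inch '[{"yaw":-1},{"yaw":-1},{"yaw":-0.7}]'
python3 - <<'E'
from h import *
go([.537,.263,.22],14.8)
P,p,d=pts('top1');print(P[199,371])
v,u=np.mgrid[0:400,0:640]
q=p.astype(int); m=(q.max(2)<115)&(abs(P[...,2])<.03)&(u>325)&(u<415)&(v>150)&(v<250)
n,l,s,c=cv2.connectedComponentsWithStats(m.astype(np.uint8)); i=1+s[1:,4].argmax(); print(s[i]); k=l==i
k=cv2.morphologyEx(k.astype(np.uint8),cv2.MORPH_OPEN,np.ones((9,9)))>0
print(cv2.minAreaRect((P[k][:,:2]*1000).astype(np.float32)), q[199,371],q[240,320])
E
```

```text
units [17.79 10.99  0.69] yawunits -7.67 tcp [0.1844 0.6489 0.2367] rot [ 1.7992e+02 -1.0000e-02 -1.5860e+01] F [-0.5  0.1  0.8] w 0.0877 j6 [ 91.  21.   1.  -0. -70. -17.] t 0.1
[ 0.58224287 -0.16539248  0.01077903]
[ 338  160   66   79 3855]
((586.6084594726562, -163.87001037597656), (251.75027465820312, 190.95822143554688), 10.06110954284668) [86 88 85] [161 172 125]validation failed for argument at $[0]...
validation failed for argument at $[0]...
```

```bash

python3 -m inch '[{"x":0,"y":0,"z":0,"yaw":-1},{"x":0,"y":0,"z":0,"yaw":-1},{"x":0,"y":0,"z":0,"yaw":-1},{"x":0,"y":0,"z":0,"yaw":-1},{"x":0,"y":0,"z":0,"yaw":-1}]' 1 15
python3 -m inch '[{"x":0,"y":0,"z":0,"yaw":-1},{"x":0,"y":0,"z":0,"yaw":-1},{"x":0,"y":0,"z":0,"yaw":-0.7}]'
python3 -c "
from h import *
go([.537,.263,.22],14.8)"
```

```text
time_s: 0.52
tcp_pos: [0.184, 0.6475, 0.2338]
eef_rot: [179.6, 0.1, 4.8]
contact_force: [0.4, -0.2, -0.6]
gripper_width: 0.0878
time_s: 0.77
tcp_pos: [0.1838, 0.6467, 0.232]
eef_rot: [179.5, 0.3, 16.3]
contact_force: [-0.5, -0.0, -0.2]
gripper_width: 0.0875
units [ 9.27 18.68  0.6 ] yawunits 0.36 tcp [0.1838 0.6467 0.232 ] rot [179.5    0.25  16.26] F [-0.5 -0.  -0.2] w 0.0875 j6 [ 91.  21.   0.  -0. -70.  16.] t 0.7667
```

```bash

python3 -m inch '[{"x":0.49,"y":0.98,"z":0,"yaw":0},{"x":0.49,"y":0.98,"z":0,"yaw":0},{"x":0.49,"y":0.98,"z":0,"yaw":0},{"x":0.49,"y":0.98,"z":0,"yaw":0},{"x":0.49,"y":0.98,"z":0,"yaw":0}]'
python3 -m inch '[{"x":0.49,"y":0.98,"z":0,"yaw":0},{"x":0.49,"y":0.98,"z":0,"yaw":0},{"x":0.49,"y":0.98,"z":0,"yaw":0},{"x":0.49,"y":0.98,"z":0,"yaw":0},{"x":0.49,"y":0.98,"z":0,"yaw":0}]'
python3 -c "
from h import *
go([.537,.263,.22],14.8)"
```

```text
time_s: 1.18
tcp_pos: [0.2761, 0.5454, 0.2285]
eef_rot: [179.2, 0.4, 16.9]
contact_force: [0.4, -0.9, 0.2]
gripper_width: 0.0877
time_s: 1.6
tcp_pos: [0.3732, 0.4394, 0.2279]
eef_rot: [179.1, 0.6, 16.9]
contact_force: [1.0, -0.1, 0.5]
gripper_width: 0.0879
units [4.22 8.65 0.42] yawunits 0.53 tcp [0.3732 0.4394 0.2279] rot [179.06   0.58  16.92] F [ 1.  -0.1  0.5] w 0.0879 j6 [ 69.  12. -12.   0. -67.  38.] t 1.6
```

```bash

python3 -m inch '[{"x":0.49,"y":0.98,"z":0,"yaw":0.15},{"x":0.49,"y":0.98,"z":0,"yaw":0.15},{"x":0.49,"y":0.98,"z":0,"yaw":0.15},{"x":0.49,"y":0.98,"z":0,"yaw":0.1},{"x":0.49,"y":0.98,"z":0,"yaw":0}]'
python3 -m inch '[{"x":0.45,"y":0.95,"z":0,"yaw":0},{"x":0.45,"y":0.95,"z":0,"yaw":0},{"x":0.4,"y":0.8,"z":0,"yaw":0},{"x":0.2,"y":0.4,"z":0,"yaw":0},{"x":0,"y":0,"z":0,"yaw":0}]'
python3 - <<'E'
from h import *
go([.537,.263,.22],14.8)
p,d,i=snap('wrist','w1'); P,_,d=pts('w1'); z=P[...,2]
print(np.percentile(z[(d>0)],[5,30,50,70,95]).round(3), (d>0).mean(), i['pose'].round(3).tolist())
m=(z>.093)&(z<.108)&(d>0)&(abs(P[...,0]-.578)<.14)&(abs(P[...,1]-.176)<.14)
Q=P[m]; print(m.sum(),np.median(Q[:,2]))
h=cv2.convexHull((Q[:,:2]*1000).astype(np.float32)); print(cv2.approxPolyDP(h,5,True).reshape(-1,2).round(), cv2.minAreaRect((Q[:,:2]*1000).astype(np.float32)))
E
```

```text
time_s: 2.02
tcp_pos: [0.4684, 0.3315, 0.228]
eef_rot: [179.0, 0.7, 14.6]
contact_force: [-0.3, 0.2, 0.7]
gripper_width: 0.0876
time_s: 2.43
tcp_pos: [0.528, 0.2578, 0.2272]
eef_rot: [178.9, 0.9, 14.4]
contact_force: [-0.4, 0.0, -0.3]
gripper_width: 0.0879
units [ 0.4  -0.12  0.28] yawunits -0.11 tcp [0.528  0.2578 0.2272] rot [178.85   0.89  14.36] F [-0.4  0.  -0.3] w 0.0879 j6 [ 45.  13. -11.   1. -67.  59.] t 2.4333
[-0.001  0.001  0.041  0.253  0.32 ] 0.99587109375 [[0.249, -0.923, -0.294, 0.608], [-0.968, -0.231, -0.096, 0.281], [0.02, 0.309, -0.951, 0.374], [0.0, 0.0, 0.0, 1.0]]
9987 0.09964970248541188
[[684. 158.]
 [670. 210.]
 [563. 272.]
 [513. 259.]
 [474. 192.]
 [482. 165.]
 [508. 131.]
 [595.  81.]
 [645.  92.]] ((579.2630615234375, 176.1614990234375), (150.20150756835938, 200.1365966796875), 59.761661529541016)
```

View pics/w1.png

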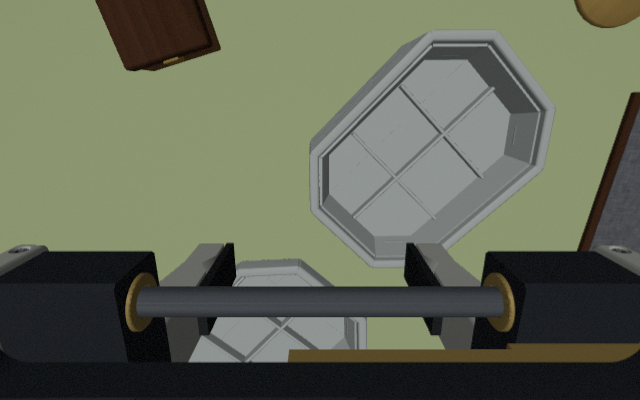

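The wrist view shows the top tray's rim. The chosen cut corner (its near-left one in the image, about (315,185)) measures (0.538, 0.2655) at 0.0996 m. That agrees with the top view.

```bash

python3 -m inch '[{"x":0.45,"y":-0.05,"z":0.8,"yaw":-0.1},{"x":0,"y":0,"z":1,"yaw":0},{"x":0,"y":0,"z":1,"yaw":0},{"x":0,"y":0,"z":0.9,"yaw":0},{"x":0,"y":0,"z":0.5,"yaw":0}]'
python3 -c "
from h import *
go([.539,.2617,.0975],14.8)"
```

```text
time_s: 2.9
tcp_pos: [0.5377, 0.2653, 0.1225]
eef_rot: [179.1, 0.4, 14.9]
contact_force: [0.5, 0.6, -0.1]
gripper_width: 0.0875
units [0.02 0.14 1.  ] yawunits 0.02 tcp [0.5377 0.2653 0.1225] rot [179.14   0.42  14.89] F [ 0.5  0.6 -0.1] w 0.0875 j6 [ 45.  19. -17.   1. -54.  59.] t 2.9
```

```bash

python3 -m inch '[{"x":0.02,"y":0.14,"z":0.5,"yaw":0},{"x":0,"y":0,"z":0.3,"yaw":0},{"x":0,"y":0,"z":0,"yaw":0}]'
python3 -c "
from h import *
go([.539,.2617,.0975],14.8)"
```

```text
time_s: 3.15
tcp_pos: [0.5354, 0.2631, 0.0977]
eef_rot: [179.0, 0.8, 15.0]
contact_force: [0.5, -0.5, 0.8]
gripper_width: 0.0873
units [0.13 0.09 0.01] yawunits 0.06 tcp [0.5354 0.2631 0.0977] rot [179.01   0.75  15.02] F [ 0.5 -0.5  0.8] w 0.0873 j6 [ 45.  21. -19.   1. -51.  59.] t 3.15
```

```bash

python3 -m inch '[{"x":0.13,"y":0.08,"z":-0.03,"yaw":0},{"x":0,"y":0,"z":-0.03,"yaw":0},{"x":0,"y":0,"z":-0.03,"yaw":0},{"x":0,"y":0,"z":-0.03,"yaw":0},{"x":0,"y":0,"z":-0.03,"yaw":0}]' -1 15
python3 -m inch '[{"x":0,"y":0,"z":-0.03,"yaw":0},{"x":0,"y":0,"z":-0.03,"yaw":0},{"x":0,"y":0,"z":-0.03,"yaw":0}]'
python3 -c "
from h import *
go([.539,.2617,.0975],14.8)"
```

```text
time_s: 3.57
tcp_pos: [0.5399, 0.2648, 0.1045]
eef_rot: [179.1, 0.6, 15.2]
contact_force: [0.7, 0.9, -1.0]
gripper_width: 0.0597
time_s: 3.82
tcp_pos: [0.5405, 0.2653, 0.1086]
eef_rot: [179.2, 0.4, 15.2]
contact_force: [0.2, 0.2, 0.6]
gripper_width: 0.0399
units [-0.09  0.12  0.45] yawunits 0.09 tcp [0.5405 0.2653 0.1086] rot [179.16   0.42  15.15] F [0.2 0.2 0.6] w 0.0399 j6 [ 45.  20. -18.   1. -52.  60.] t 3.8167
```

```bash

python3 -m inch '[{"x":-0.08,"y":0.1,"z":0.3,"yaw":0},{"x":0,"y":0,"z":0.12,"yaw":0}]'
python3 -c "
from h import *
go([.539,.2617,.0975],14.8)"
```

```text
time_s: 3.98
tcp_pos: [0.5396, 0.2624, 0.0987]
eef_rot: [179.2, 0.3, 15.2]
contact_force: [-0.7, 0.1, -0.6]
gripper_width: 0.0269
units [-0.03  0.02  0.05] yawunits 0.09 tcp [0.5396 0.2624 0.0987] rot [179.23   0.3   15.16] F [-0.7  0.1 -0.6] w 0.0269 j6 [ 45.  21. -19.   1. -51.  60.] t 3.9833
```

```bash

python3 -m inch '[{"x":0,"y":0,"z":0.03,"yaw":0},{"x":0,"y":0,"z":0,"yaw":0},{"x":0,"y":0,"z":0,"yaw":0},{"x":0,"y":0,"z":0,"yaw":0}]'
python3 -c "
from h import *
go([.539,.2617,.0975],14.8)"
```

```text
time_s: 4.32
tcp_pos: [0.539, 0.2617, 0.0964]
eef_rot: [179.2, 0.4, 15.1]
contact_force: [0.2, 0.2, 1.7]
gripper_width: 0.0075
units [-0.    0.   -0.05] yawunits 0.08 tcp [0.539  0.2617 0.0964] rot [179.18   0.41  15.12] F [0.2 0.2 1.7] w 0.0075 j6 [ 45.  21. -19.   1. -51.  60.] t 4.3167
```

```bash

python3 -m inch '[{"x":0,"y":0.01,"z":-0.15,"yaw":0},{"x":0,"y":0.01,"z":-0.15,"yaw":0},{"x":0,"y":0.01,"z":-0.15,"yaw":0}]'
python3 - <<'E'
from h import *
go([.539,.2617,.0975],14.8)
snap('wrist','w2')
E
```

```text
time_s: 4.57
tcp_pos: [0.5386, 0.2608, 0.107]
eef_rot: [179.1, 0.5, 15.1]
contact_force: [0.5, 1.3, -1.2]
gripper_width: 0.0087
units [ 0.03 -0.04  0.38] yawunits 0.08 tcp [0.5386 0.2608 0.107 ] rot [179.14   0.53  15.11] F [ 0.5  1.3 -1.2] w 0.0087 j6 [ 45.  20. -18.   1. -52.  60.] t 4.5667
```

View pics/w2.png

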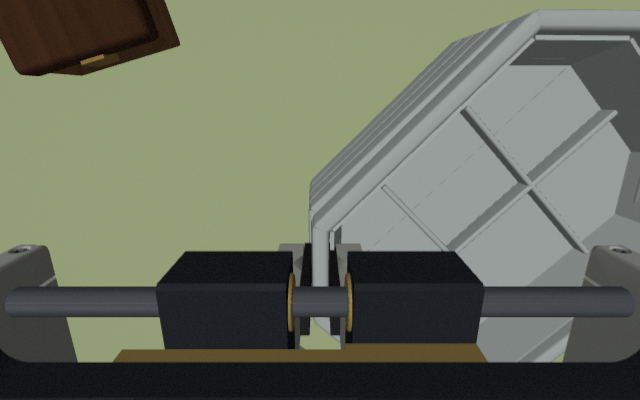

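The wrist view shows the corner clamped between the pads at (320,260), with the tray tilting open from the stack at about (330,190).

```bash

python3 -m inch '[{"x":0,"y":0.01,"z":-0.2,"yaw":0},{"x":0,"y":0.02,"z":-0.2,"yaw":0},{"x":0,"y":0.02,"z":-0.2,"yaw":0},{"x":0,"y":0.02,"z":-0.2,"yaw":0}]'
python3 - <<'E'
from h import *
go([.539,.2617,.0975],14.8)
snap('wrist','w3');P,p,d=pts('w3')
snap('scene','s3')
n=np.array([-.2549,.967]); c=np.array([.579,.176])
a=(P[...,:2]-c)@n; t=(P[...,:2]-c)@np.array([.967,.2549])
# highest point profile along diagonal
for lo in np.arange(-.12,.1,.02):
    k=(a>lo)&(a<lo+.02)&(abs(t)<.12)&(d>0)&(P[...,2]<.15); print(round(lo,2),k.sum(),np.percentile(P[k][:,2],[50,97]).round(3) if k.sum() else '')
cv2.imwrite('pics/s3c.png',cv2.resize(cv2.imread('pics/s3.png')[120:330,250:530],None,fx=2.5,fy=2.5))
E
```

```text
time_s: 4.95
tcp_pos: [0.5389, 0.2597, 0.1294]
eef_rot: [179.2, 0.5, 15.1]
contact_force: [0.7, -1.0, -0.2]
gripper_width: 0.0082
units [ 0.04 -0.1   1.27] yawunits 0.07 tcp [0.5389 0.2597 0.1294] rot [179.19   0.54  15.1 ] F [ 0.7 -1.  -0.2] w 0.0082 j6 [ 45.  19. -17.   1. -55.  60.] t 4.95
-0.12 0 
-0.1 568 [0.102 0.11 ]
-0.08 4694 [0.101 0.111]
-0.06 10000 [0.102 0.12 ]
-0.04 13372 [0.102 0.132]
-0.02 13039 [0.101 0.132]
0.0 11141 [0.1   0.132]
0.02 10152 [0.1   0.132]
0.04 9018 [0.099 0.132]
0.06 7906 [0.079 0.133]
0.08 8354 [0.061 0.14 ]
```

View pics/s3c.png

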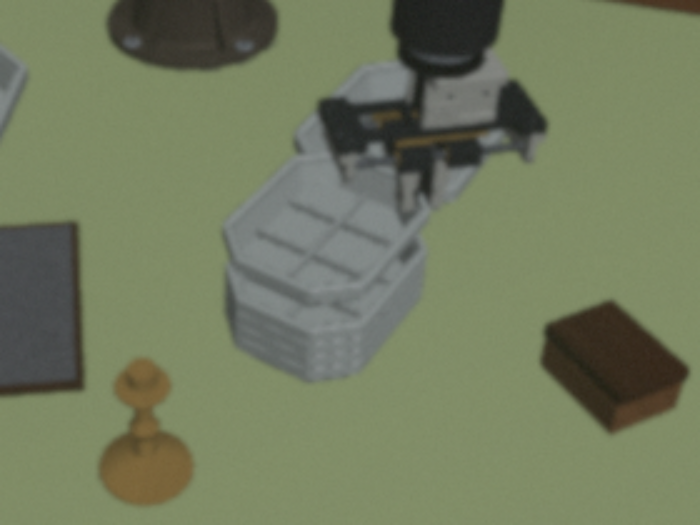

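```bash

python3 - <<'E'
from h import *
n=np.array([-.2549,.967]); c=np.array([.579,.176])
for f in('w2','w3'):
    P,p,d=pts(f)
    a=(P[...,:2]-c)@n; t=(P[...,:2]-c)@np.array([.967,.2549])
    k=(abs(a)<.06)&(abs(t)<.06)&(d>0)
    Q=P[k]; z0=np.median(Q[:,2])
    for _ in range(4):
        A=np.c_[a[k],t[k],np.ones(len(Q))]
        g=abs(Q[:,2]-(z0 if _==0 else A@s))<(.015 if _==0 else .003); s=np.linalg.lstsq(A[g],Q[g,2],rcond=None)[0]
    print(f,'slope along diag, tang, z at centre',s.round(4),g.mean())
E
```

```text
w2 slope along diag, tang, z at centre [ 0.0412 -0.0278  0.0734] 0.4803834780479536
w3 slope along diag, tang, z at centre [-0.0164 -0.0188  0.1007] 0.4851820189499181
```

The tray has come off, but w3 shows it nearly level: at 15 N the grip straightened it once it was free. The peel tilt was probably not held long enough. I'll lower it a little and soften the grip so the far corner drops back into the stack while this one stays high.

```bash
cat >> h.py <<'E'
def tilt(f):
    n=np.array([-.2549,.967]); c=np.array([.579,.176]); snap('wrist',f); P,p,d=pts(f)
    a=(P[...,:2]-c)@n; t=(P[...,:2]-c)@np.array([.967,.2549])
    k=(abs(a)<.06)&(abs(t)<.06)&(d>0); Q=P[k]; A=np.c_[a[k],t[k],np.ones(len(Q))]; s=np.r_[0,0,np.median(Q[:,2])]
    for w in(.015,.006,.003,.003): g=abs(Q[:,2]-A@s)<w; s=np.linalg.lstsq(A[g],Q[g,2],rcond=None)[0]
    print(f,'slope diag,tang',s[:2].round(3),'corner lift near/far',(s[2]-.067+.1*s[0]).round(4),(s[2]-.067-.1*s[0]).round(4),g.mean().round(2))
E
python3 -m inch '[{"x":0,"y":0,"z":0.15,"yaw":0},{"x":0,"y":0,"z":0.13,"yaw":0}]'
python3 -m inch '[{"x":0,"y":0,"z":0,"yaw":0},{"x":0,"y":0,"z":0,"yaw":0},{"x":0,"y":0,"z":0,"yaw":0}]' - 3
python3 -c "
from h import *
tilt('w4');go([.539,.2597,.1225],14.8)"
```

```text
time_s: 5.22
tcp_pos: [0.5399, 0.26, 0.1238]
eef_rot: [179.3, 0.3, 15.1]
contact_force: [-0.7, 0.8, -1.2]
gripper_width: 0.0078
time_s: 5.47
tcp_pos: [0.5393, 0.2594, 0.1221]
eef_rot: [179.2, 0.5, 15.1]
contact_force: [0.1, 0.1, -0.0]
gripper_width: 0.0089
w4 slope diag,tang [ 0.069 -0.024] corner lift near/far 0.0249 0.0112 0.46
units [-0.01 -0.02 -0.02] yawunits 0.07 tcp [0.5393 0.2594 0.1221] rot [179.2    0.46  15.1 ] F [ 0.2 -0.3 -0.2] w 0.0089 j6 [ 45.  19. -18.   1. -54.  60.] t 5.5167
```

Drooping now: near corner about +25 mm, far corner about +11 mm. I'll wait for it to settle.

```bash

python3 -m inch '[{"x":0,"y":0,"z":0,"yaw":0},{"x":0,"y":0,"z":0,"yaw":0},{"x":0,"y":0,"z":0,"yaw":0},{"x":0,"y":0,"z":0,"yaw":0}]'
python3 -c "
from h import *
tilt('w5');go([.539,.2597,.1225],14.8)"
```

```text
time_s: 5.85
tcp_pos: [0.5393, 0.2594, 0.1219]
eef_rot: [179.2, 0.5, 15.1]
contact_force: [-1.2, -0.1, 0.3]
gripper_width: 0.0088
w5 slope diag,tang [ 0.067 -0.025] corner lift near/far 0.0247 0.0113 0.46
units [-0.01 -0.01 -0.02] yawunits 0.08 tcp [0.5393 0.2594 0.122 ] rot [179.18   0.47  15.11] F [-0.4 -0.4 -1.3] w 0.0091 j6 [ 45.  19. -18.   1. -54.  60.] t 5.9
```

```bash

python3 -m inch '[{"x":0,"y":0,"z":0.2,"yaw":0},{"x":0,"y":0,"z":0.2,"yaw":0},{"x":0,"y":0,"z":0.05,"yaw":0},{"x":0,"y":0,"z":0,"yaw":0}]'
python3 -c "
from h import *
tilt('w6');go([.539,.2597,.1225],14.8)"
```

```text
time_s: 6.23
tcp_pos: [0.5393, 0.2595, 0.1097]
eef_rot: [179.2, 0.4, 15.1]
contact_force: [-0.7, 0.4, -0.4]
gripper_width: 0.0079
w6 slope diag,tang [-0.004 -0.013] corner lift near/far 0.0121 0.013 0.48
units [-0.01 -0.   -0.51] yawunits 0.08 tcp [0.5393 0.2595 0.1097] rot [179.21   0.44  15.11] F [-0.5  0.9 -1.1] w 0.008 j6 [ 45.  20. -18.   1. -52.  60.] t 6.2833
```

```bash

python3 -m inch '[{"x":0,"y":-0.1,"z":0,"yaw":0},{"x":0,"y":0,"z":0.1,"yaw":0},{"x":0,"y":0,"z":0,"yaw":0}]'
python3 -c "
from h import *
tilt('w7');go([.539,.2617,.1225],14.8)"
```

```text
time_s: 6.53
tcp_pos: [0.5384, 0.2618, 0.1068]
eef_rot: [179.2, 0.5, 15.1]
contact_force: [-0.8, -0.9, 0.2]
gripper_width: 0.0081
w7 slope diag,tang [-0.015 -0.021] corner lift near/far 0.0091 0.012 0.51
units [ 0.01  0.02 -0.62] yawunits 0.08 tcp [0.5386 0.2619 0.1071] rot [179.19   0.46  15.1 ] F [ 0.5 -0.2 -0.2] w 0.0083 j6 [ 45.  20. -18.   1. -52.  60.] t 6.5833
```

```bash

python3 -m inch '[{"x":0,"y":0,"z":0,"yaw":0},{"x":0,"y":0,"z":0.2,"yaw":0},{"x":0,"y":0,"z":0.15,"yaw":0},{"x":0,"y":0,"z":0.05,"yaw":0}]' - 40
python3 -c "
from h import *
tilt('w8');go([.539,.2617,.097],14.8)"
```

```text
time_s: 6.92
tcp_pos: [0.5393, 0.2624, 0.0977]
eef_rot: [179.2, 0.3, 15.1]
contact_force: [-1.8, 0.7, 5.3]
gripper_width: 0.0075
w8 slope diag,tang [-0.043 -0.011] corner lift near/far -0.0 0.0087 0.52
units [-0.01  0.02  0.02] yawunits 0.08 tcp [0.5392 0.2623 0.0976] rot [179.22   0.34  15.12] F [-0.2 -0.2  1.9] w 0.0076 j6 [ 45.  21. -19.   1. -51.  60.] t 6.9667
```

View pics/w8.png

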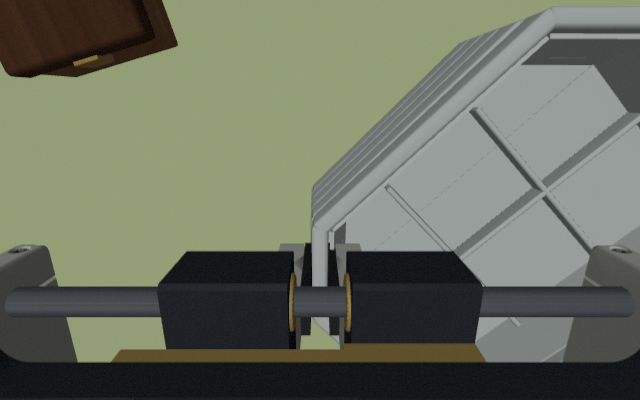

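```bash

python3 -m inch '[{"x":0,"y":0,"z":0,"yaw":0},{"x":0,"y":0,"z":0,"yaw":0},{"x":0,"y":0,"z":0,"yaw":0},{"x":0,"y":0,"z":0,"yaw":0},{"x":0,"y":0,"z":0,"yaw":0}]' 0.1
python3 -m inch '[{"x":0,"y":0,"z":-0.4,"yaw":0},{"x":0,"y":0,"z":-0.8,"yaw":0},{"x":0,"y":0,"z":-1,"yaw":0},{"x":0,"y":0,"z":-1,"yaw":0},{"x":0,"y":0,"z":-0.6,"yaw":0}]'
python3 -c "
from h import *
tilt('w9');go([.620,.0895,.19],14.8)"
```

```text
time_s: 7.38
tcp_pos: [0.5391, 0.2618, 0.0969]
eef_rot: [179.2, 0.4, 15.1]
contact_force: [0.4, -0.7, 0.1]
gripper_width: 0.0355
time_s: 7.8
tcp_pos: [0.5373, 0.2612, 0.1933]
eef_rot: [178.9, 0.9, 15.1]
contact_force: [1.7, 0.2, 0.8]
gripper_width: 0.0482
w9 slope diag,tang [0.022 0.084] corner lift near/far 0.1968 0.1924 0.07
units [1.35 7.5  0.37] yawunits 0.08 tcp [0.5386 0.262  0.1963] rot [179.02   0.64  15.1 ] F [1.9 0.2 3.4] w 0.0483 j6 [ 45.  16. -12.   1. -63.  60.] t 7.85
```

```bash

python3 -m inch '[{"x":0.18,"y":1,"z":0,"yaw":0},{"x":0.18,"y":1,"z":0,"yaw":0},{"x":0.18,"y":1,"z":0,"yaw":0},{"x":0.18,"y":1,"z":0,"yaw":0},{"x":0.18,"y":1,"z":0,"yaw":0}]'
python3 -m inch '[{"x":0.18,"y":1,"z":0,"yaw":0},{"x":0.18,"y":0.7,"z":0,"yaw":0},{"x":0,"y":0.2,"z":0,"yaw":0},{"x":0,"y":0,"z":0,"yaw":0}]'
python3 - <<'E'
from h import *
go([.620,.0895,.14],14.8)
snap('top','t2')
P,p,d=pts('t2'); v,u=np.mgrid[0:400,0:640]
m=(abs(P[...,0]-.578)<.13)&(abs(P[...,1]-.176)<.13)&(P[...,2]>.055)&(P[...,2]<.1)&(p.min(2)>90)&(P[...,1]>.13)
Q=P[m]; c=np.array([.579,.176]); a=(Q[:,:2]-c)@np.array([-.2549,.967]); t=(Q[:,:2]-c)@np.array([.967,.2549])
g=(abs(a)<.06)&(abs(t)<.06); A=np.c_[a,t,np.ones(len(a))][g]; s=np.linalg.lstsq(A,Q[g,2],rcond=None)[0]; print(g.sum(),s.round(4))
snap('scene','s4'); cv2.imwrite('pics/s4c.png',cv2.resize(cv2.imread('pics/s4.png')[120:330,250:530],None,fx=2.5,fy=2.5))
E
```

```text
time_s: 8.27
tcp_pos: [0.595, 0.1488, 0.2057]
eef_rot: [179.2, 0.1, 15.6]
contact_force: [0.1, 0.7, 0.1]
gripper_width: 0.0486
time_s: 8.6
tcp_pos: [0.6187, 0.099, 0.2092]
eef_rot: [179.2, -0.0, 15.3]
contact_force: [-0.1, -0.1, -0.1]
gripper_width: 0.0485
units [-0.05  0.34  2.77] yawunits 0.14 tcp [0.6187 0.099  0.2092] rot [ 1.7922e+02 -3.0000e-02  1.5340e+01] F [-0.1 -0.1 -0.1] w 0.0485 j6 [ 27.  17.  -9.   1. -65.  78.] t 8.6
960 [0.0508 0.0652 0.0689]
```

View pics/s4c.png

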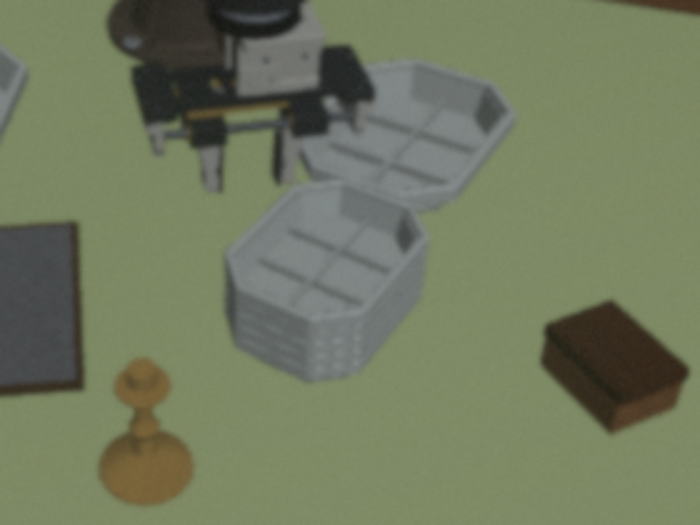

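The tray now looks nearly nested, with the rim line even at about (230,260)–(425,240). I'll fit its floor in the scene depth.

```bash

python3 - <<'E'
from h import *
c=np.array([.579,.176])
for f in('scene1','s4'):
    P,p,d=pts(f)
    a=(P[...,:2]-c)@np.array([-.2549,.967]); t=(P[...,:2]-c)@np.array([.967,.2549])
    k=(abs(a)<.06)&(abs(t)<.06)&(d>0)&(P[...,2]<.1); Q=P[k]; A=np.c_[a[k],t[k],np.ones(k.sum())]; s=np.r_[0,0,.067]
    for w in(.012,.006,.004,.004): g=abs(Q[:,2]-A@s)<w; s=np.linalg.lstsq(A[g],Q[g,2],rcond=None)[0]
    k2=(abs(a)<.12)&(abs(t)<.12)&(P[...,2]>.088)&(P[...,2]<.125); 
    print(f,s.round(4),g.mean(),[ (round(l,2),P[k2&(a>l)&(a<l+.02)][:,2].round(3).max()) for l in (-.11,.09) if (k2&(a>l)&(a<l+.02)).any()], cv2.minAreaRect((P[k2][:,:2]*1000).astype(np.float32)))
E
```

```text
scene1 [-0.0021  0.0013  0.068 ] 0.6488314883148831 [(-0.11, np.float64(0.104)), (0.09, np.float64(0.105))] ((578.7315673828125, 176.18460083007812), (152.96034240722656, 206.200927734375), 60.43800354003906)
s4 [-0.0043 -0.0013  0.0681] 0.6547112462006079 [(-0.11, np.float64(0.103)), (0.09, np.float64(0.104))] ((580.114013671875, 175.08230590820312), (153.82992553710938, 202.7014923095703), 60.033935546875)
```

The tray is fully nested again and the stack hasn't moved. I'll peel from this corner, easing the grip partway.

```bash

python3 -m inch '[{"x":-0.05,"y":0.34,"z":0.9,"yaw":0},{"x":0,"y":0,"z":0.9,"yaw":0},{"x":0,"y":0,"z":0.9,"yaw":0},{"x":0,"y":0,"z":0.5,"yaw":0}]'
python3 -c "
from h import *
go([.620,.0895,.097],14.8)"
```

```text
time_s: 9.03
tcp_pos: [0.6213, 0.0957, 0.1322]
eef_rot: [179.3, -0.6, 15.7]
contact_force: [-0.4, 0.2, -0.2]
gripper_width: 0.0485
units [-0.13  0.21  1.41] yawunits 0.22 tcp [0.6213 0.0957 0.1322] rot [179.32  -0.63  15.67] F [-0.4  0.2 -0.2] w 0.0485 j6 [ 27.  21. -14.   1. -55.  78.] t 9.0333
```

```bash

python3 -m inch '[{"x":-0.13,"y":0.21,"z":0.6,"yaw":0.15},{"x":0,"y":0,"z":0.4,"yaw":0},{"x":0,"y":0,"z":0.2,"yaw":0},{"x":0,"y":0,"z":0,"yaw":0}]'
python3 -c "
from h import *
go([.620,.0895,.097],14.8)"
```

```text
time_s: 9.37
tcp_pos: [0.6171, 0.0934, 0.0982]
eef_rot: [179.3, -0.4, 15.4]
contact_force: [-0.3, 0.5, -0.9]
gripper_width: 0.0481
units [0.07 0.18 0.05] yawunits 0.14 tcp [0.6171 0.0934 0.0982] rot [179.32  -0.39  15.35] F [-0.3  0.5 -0.9] w 0.0481 j6 [ 27.  22. -17.   1. -51.  78.] t 9.3667
```

```bash

python3 -m inch '[{"x":0.07,"y":0.17,"z":0,"yaw":0.05},{"x":0,"y":0,"z":0,"yaw":0},{"x":0,"y":0,"z":0,"yaw":0},{"x":0,"y":0,"z":0,"yaw":0}]' -1 15
python3 -m inch '[{"x":0,"y":0,"z":0,"yaw":0},{"x":0,"y":0,"z":0,"yaw":0},{"x":0,"y":0,"z":0,"yaw":0},{"x":0,"y":0,"z":0,"yaw":0}]'
python3 -c "
from h import *
go([.620,.0895,.097],14.8)"
```

```text
time_s: 9.7
tcp_pos: [0.6218, 0.0915, 0.1009]
eef_rot: [179.3, -0.6, 15.3]
contact_force: [-0.1, -0.4, 0.6]
gripper_width: 0.027
time_s: 10.03
tcp_pos: [0.6229, 0.0915, 0.1028]
eef_rot: [179.3, -0.8, 15.3]
contact_force: [0.1, -0.9, -0.8]
gripper_width: 0.0076
units [-0.13  0.04  0.23] yawunits 0.12 tcp [0.6229 0.0915 0.1028] rot [179.33  -0.78  15.27] F [ 0.1 -0.9 -0.8] w 0.0076 j6 [ 27.  22. -16.   1. -51.  78.] t 10.0333
```

```bash

python3 -m inch '[{"x":0,"y":-0.01,"z":-0.15,"yaw":0},{"x":0,"y":-0.01,"z":-0.15,"yaw":0},{"x":0,"y":-0.01,"z":-0.12,"yaw":0}]'
python3 -m inch '[{"x":0,"y":0,"z":0,"yaw":0}]' - 6
python3 -c "
from h import *
go([.620,.0895,.097],14.8)
tilt('w10')"
```

```text
time_s: 10.28
tcp_pos: [0.6212, 0.0919, 0.1128]
eef_rot: [179.3, -0.6, 15.2]
contact_force: [-0.6, 0.1, -1.3]
gripper_width: 0.0077
time_s: 10.37
tcp_pos: [0.6215, 0.0921, 0.1136]
eef_rot: [179.3, -0.7, 15.2]
contact_force: [0.1, -0.5, -0.4]
gripper_width: 0.0084
units [-0.09  0.08  0.66] yawunits 0.11 tcp [0.6215 0.0921 0.1136] rot [179.34  -0.66  15.24] F [ 0.1 -0.5 -0.4] w 0.0084 j6 [ 27.  22. -16.   1. -52.  78.] t 10.3667
w10 slope diag,tang [0.171 0.286] corner lift near/far 0.0277 -0.0066 0.09
```

```bash
cat >> h.py <<'E'
def stilt(f):
    c=np.array([.579,.176]); snap('scene',f); P,p,d=pts(f)
    a=(P[...,:2]-c)@np.array([-.2549,.967]); t=(P[...,:2]-c)@np.array([.967,.2549])
    k=(a>-.04)&(a<.06)&(abs(t)<.06)&(d>0)&(P[...,2]<.12)&(p.min(2)>80); Q=P[k]; A=np.c_[a[k],t[k],np.ones(k.sum())]; s=np.r_[0,0,np.median(Q[:,2])]
    for w in(.02,.01,.006,.004): g=abs(Q[:,2]-A@s)<w; s=np.linalg.lstsq(A[g],Q[g,2],rcond=None)[0]
    print(f,'slope',s[:2].round(3),'lift mp/pm',[round(s[2]-.068+b*s[0],4) for b in(.1,-.1)],g.mean().round(2),k.sum())
E
python3 -m inch '[{"x":0,"y":-0.02,"z":-0.15,"yaw":0},{"x":0,"y":-0.02,"z":-0.15,"yaw":0},{"x":0,"y":-0.02,"z":-0.15,"yaw":0},{"x":0,"y":-0.02,"z":-0.1,"yaw":0}]' - 5
python3 -c "
from h import *
go([.620,.0895,.097],14.8)
stilt('s5')"
```

```text
time_s: 10.75
tcp_pos: [0.6211, 0.0941, 0.1282]
eef_rot: [179.3, -0.7, 15.2]
contact_force: [1.5, -0.1, -1.5]
gripper_width: 0.0084
units [-0.1   0.15  1.25] yawunits 0.11 tcp [0.6211 0.0941 0.1282] rot [179.32  -0.68  15.25] F [ 1.5 -0.1 -1.5] w 0.0084 j6 [ 27.  21. -15.   1. -54.  78.] t 10.75
s5 slope [-0.11   0.087] lift mp/pm [np.float64(0.0033), np.float64(0.0252)] 0.59 1290
```

The near corner is at +25 mm and the opposite one at +3 mm, which is the peel wanted. I'll raise it a touch and hold to be sure.

```bash

python3 -m inch '[{"x":0,"y":-0.02,"z":-0.12,"yaw":0},{"x":0,"y":0,"z":-0.05,"yaw":0},{"x":0,"y":0,"z":0,"yaw":0},{"x":0,"y":0,"z":0,"yaw":0}]'
python3 -c "
from h import *
go([.620,.0895,.097],14.8)
stilt('s6')"
```

```text
time_s: 11.13
tcp_pos: [0.621, 0.0949, 0.134]
eef_rot: [179.3, -0.7, 15.3]
contact_force: [0.3, -1.1, -0.7]
gripper_width: 0.0085
units [-0.12  0.18  1.48] yawunits 0.11 tcp [0.621  0.0949 0.134 ] rot [179.33  -0.74  15.26] F [ 0.3 -1.1 -0.7] w 0.0085 j6 [ 27.  20. -14.   1. -55.  78.] t 11.1333
s6 slope [-0.143  0.078] lift mp/pm [np.float64(0.0029), np.float64(0.0316)] 0.57 1308
```

```bash

python3 -m inch '[{"x":0,"y":-0.03,"z":-0.2,"yaw":0},{"x":0,"y":-0.03,"z":-0.15,"yaw":0},{"x":0,"y":0,"z":0,"yaw":0}]'
python3 -m inch '[{"x":0,"y":0,"z":0,"yaw":0},{"x":0,"y":0,"z":0,"yaw":0},{"x":0,"y":0,"z":0,"yaw":0},{"x":0,"y":0,"z":-0.1,"yaw":0}]' - 45
python3 -c "
from h import *
go([.620,.0895,.097],14.8)
stilt('s7')"
```

```text
time_s: 11.43
tcp_pos: [0.6199, 0.0963, 0.1428]
eef_rot: [179.3, -0.6, 15.2]
contact_force: [-0.1, 0.1, -1.2]
gripper_width: 0.0087
time_s: 11.77
tcp_pos: [0.6196, 0.0959, 0.145]
eef_rot: [179.3, -0.6, 15.3]
contact_force: [-0.1, -0.1, -0.8]
gripper_width: 0.0077
units [-0.07  0.23  1.92] yawunits 0.11 tcp [0.6196 0.0959 0.145 ] rot [179.28  -0.59  15.25] F [-0.1 -0.1 -0.8] w 0.0077 j6 [ 27.  20. -14.   1. -56.  78.] t 11.7667
s7 slope [-0.134  0.065] lift mp/pm [np.float64(0.0164), np.float64(0.0432)] 0.51 1464
```

```bash

python3 -m inch '[{"x":0,"y":0,"z":-0.2,"yaw":0},{"x":0,"y":0,"z":-0.3,"yaw":0},{"x":0,"y":0,"z":-0.4,"yaw":0},{"x":0,"y":0,"z":-0.5,"yaw":0},{"x":0,"y":0,"z":-0.5,"yaw":0}]'
python3 - <<'E'
from h import *
go([.620,.0895,.097],14.8)
snap('scene','s8'); cv2.imwrite('pics/s8c.png',cv2.resize(cv2.imread('pics/s8.png')[100:330,230:530],None,fx=2.5,fy=2.5))
E
```

```text
time_s: 12.23
tcp_pos: [0.6179, 0.0967, 0.1949]
eef_rot: [179.3, -0.4, 15.2]
contact_force: [1.0, -0.0, -1.5]
gripper_width: 0.0071
units [-0.02  0.25  3.92] yawunits 0.11 tcp [0.6179 0.0967 0.1949] rot [179.31  -0.42  15.24] F [ 1.  -0.  -1.5] w 0.0071 j6 [ 27.  17. -10.   1. -62.  78.] t 12.2333
```

View pics/s8c.png

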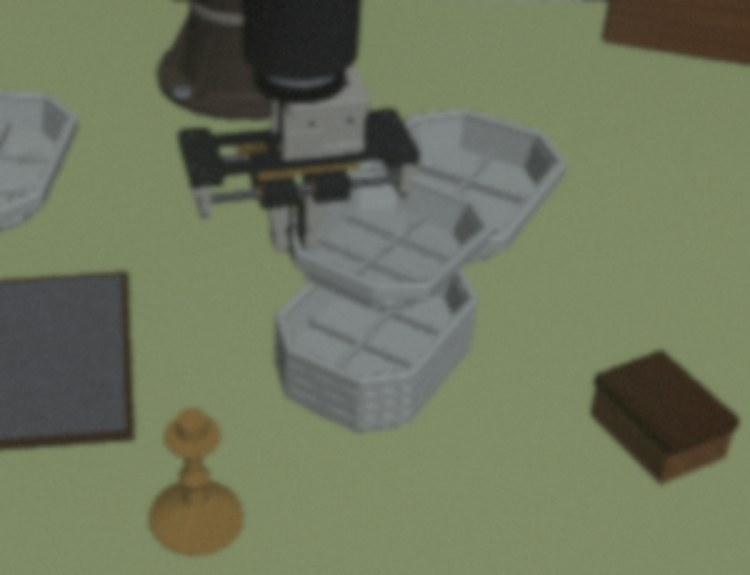

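The tray hangs free and about level, at about (390,245) in the crop. The stack still stands, and the candlestick and box haven't moved. Now I'll carry it over the pad.

```bash

python3 -m inch '[{"x":0.06,"y":0.3,"z":-0.2,"yaw":0},{"x":0.12,"y":0.5,"z":-0.1,"yaw":0},{"x":0.17,"y":0.7,"z":0,"yaw":0},{"x":0.19,"y":0.8,"z":0,"yaw":0},{"x":0.19,"y":0.8,"z":0,"yaw":0}]'
python3 -c "
from h import *
go([.628,-.25,.19],14.8)"
```

```text
time_s: 12.7
tcp_pos: [0.6596, 0.026, 0.2118]
eef_rot: [179.4, -1.0, 15.6]
contact_force: [0.4, 0.6, -0.8]
gripper_width: 0.0075
units [-4.2  10.28  0.91] yawunits 0.2 tcp [0.6596 0.026  0.2118] rot [179.38  -1.01  15.61] F [ 0.4  0.6 -0.8] w 0.0075 j6 [ 20.  19.  -5.   1. -65.  86.] t 12.7
```

```bash

python3 -m inch '[{"x":-0.1,"y":0.75,"z":0,"yaw":0},{"x":-0.3,"y":0.75,"z":0,"yaw":0},{"x":-0.33,"y":0.78,"z":0,"yaw":0},{"x":-0.33,"y":0.78,"z":0,"yaw":0},{"x":-0.33,"y":0.78,"z":0,"yaw":0}]'
python3 -m inch '[{"x":-0.33,"y":0.78,"z":0,"yaw":0},{"x":-0.33,"y":0.78,"z":0,"yaw":0},{"x":-0.33,"y":0.78,"z":0,"yaw":0},{"x":-0.33,"y":0.78,"z":0,"yaw":0},{"x":-0.33,"y":0.78,"z":0,"yaw":0}]'
python3 -c "
from h import *
go([.628,-.25,.19],14.8)"
```

```text
time_s: 13.12
tcp_pos: [0.6548, -0.0856, 0.2106]
eef_rot: [179.4, -0.9, 15.5]
contact_force: [-0.1, 0.7, -1.3]
gripper_width: 0.0078
time_s: 13.53
tcp_pos: [0.6395, -0.2019, 0.2098]
eef_rot: [179.4, -0.7, 15.4]
contact_force: [0.6, 0.8, -1.2]
gripper_width: 0.0076
units [-0.97  1.72  0.8 ] yawunits 0.15 tcp [ 0.6395 -0.2019  0.2098] rot [179.39  -0.74  15.41] F [ 0.6  0.8 -1.2] w 0.0076 j6 [ -1.  21.  -3.   0. -65. 106.] t 13.5333
```

```bash

python3 -m inch '[{"x":-0.35,"y":0.6,"z":0,"yaw":0},{"x":-0.3,"y":0.5,"z":0,"yaw":0},{"x":-0.15,"y":0.3,"z":0,"yaw":0},{"x":0,"y":0.1,"z":0,"yaw":0},{"x":0,"y":0,"z":0,"yaw":0}]'
python3 -m inch '[{"x":0,"y":0,"z":0,"yaw":0},{"x":0,"y":0,"z":0,"yaw":0},{"x":0,"y":0,"z":0,"yaw":0},{"x":0,"y":0,"z":0,"yaw":0}]'
python3 - <<'E'
from h import *
go([.628,-.25,.19],14.8)
snap('top','t3'); snap('scene','s9')
a=cv2.imread('pics/t3.png')[100:350,150:500]; b=cv2.imread('pics/s9.png')[90:340,100:450]
cv2.imwrite('pics/f.png',np.vstack([a,b]))
P,p,d=pts('s9')
c=np.array([.587,-.164]); k=(np.linalg.norm(P[...,:2]-c,axis=2)<.15)&(P[...,2]>.13)&(P[...,2]<.22)&(p.min(2)>90)
Q=P[k]; print(k.sum(),np.percentile(Q[:,2],[5,50,95]))
g=(np.linalg.norm(Q[:,:2]-c,axis=1)<.045); A=np.c_[Q[:,:2]-c,np.ones(len(Q))]; s=np.r_[0,0,np.median(Q[g,2])]
for w in(.02,.01,.006): h=g&(abs(Q[:,2]-A@s)<w); s=np.linalg.lstsq(A[h],Q[h,2],rcond=None)[0]
print('floor slope,z',s.round(3),h.sum()); print(cv2.minAreaRect((Q[:,:2]*1000).astype(np.float32)))
P,p,d=pts('t3');P0,p0,d0=pts('top1'); print('changed px vs start:')
n,l,st,ce=cv2.connectedComponentsWithStats((np.abs(P[...,2]-P0[...,2])>.012).astype(np.uint8)); print(st[st[:,4]>25].tolist())
c=np.array([.579,.176]); m=(np.linalg.norm(P[...,:2]-c,axis=2)<.14)&(P[...,2]>.075)&(P[...,2]<.1)
print('stack',cv2.minAreaRect((P[m][:,:2]*1000).astype(np.float32)),np.percentile(P[m][:,2],[10,90]))
E
```

```text
time_s: 13.95
tcp_pos: [0.6275, -0.2549, 0.2085]
eef_rot: [179.4, -0.6, 15.0]
contact_force: [0.5, -0.9, -1.1]
gripper_width: 0.0075
time_s: 14.28
tcp_pos: [0.6283, -0.2533, 0.2081]
eef_rot: [179.4, -0.6, 15.1]
contact_force: [0.5, 0.2, -1.2]
gripper_width: 0.0074
units [ 0.02 -0.14  0.72] yawunits 0.07 tcp [ 0.6283 -0.2533  0.2081] rot [179.45  -0.58  15.07] F [ 0.5  0.2 -1.2] w 0.0074 j6 [ -5.  21.  -2.   0. -66. 110.] t 14.2833
3199 [0.15140537 0.1707746  0.20387591]
floor slope,z [ 0.108 -0.106  0.161] 478
((585.347900390625, -169.27151489257812), (153.965576171875, 203.46299743652344), 60.13703536987305)
changed px vs start:
[[0, 0, 640, 400, 194315], [5, 1, 12, 11, 28], [180, 8, 10, 11, 26], [371, 8, 10, 13, 30], [469, 25, 13, 8, 32], [295, 27, 7, 20, 28], [614, 26, 14, 10, 33], [169, 35, 14, 9, 29], [52, 42, 17, 13, 42], [100, 58, 9, 12, 28], [229, 71, 17, 8, 29], [203, 83, 271, 317, 36595], [240, 163, 60, 64, 1846], [0, 296, 111, 97, 4205]]
stack ((578.6959838867188, 175.8209228515625), (151.9816131591797, 200.5626220703125), 59.75634765625) [0.07694112 0.08671234]
```

View pics/f.png

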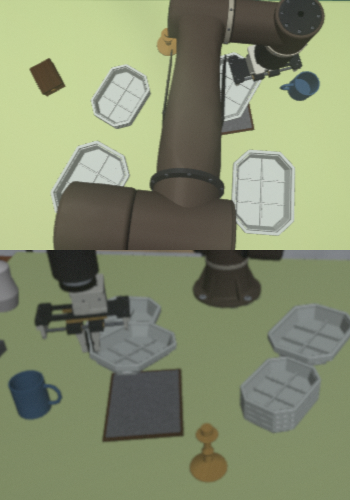

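```bash

python3 -m inch '[{"x":0,"y":0,"z":0,"yaw":0},{"x":0,"y":0,"z":0,"yaw":0},{"x":0,"y":0,"z":0,"yaw":0}]' - 58
python3 - <<'E'
from h import *
go([.628,-.25,.2],14.8)
rng=np.random.default_rng(0)
c=np.array([.585,-.168])
for n,f in(('scene','s10'),('wrist','w11'),('top','t4')):
    snap(n,f); P,p,d=pts(f)
    k=(np.linalg.norm(P[...,:2]-c,axis=2)<.085)&(P[...,2]>.13)&(P[...,2]<.2)&(p.min(2)>80)&(d>0)
    Q=P[k]
    if len(Q)<100: print(f,len(Q)); continue
    A=np.c_[Q[:,:2]-c,np.ones(len(Q))]; best=0
    for _ in range(400):
        try: s=np.linalg.solve(A[(i:=rng.integers(0,len(Q),3))],Q[i,2])
        except Exception: continue
        if np.hypot(*s[:2])>.5: continue
        g=abs(Q[:,2]-A@s)<.003
        if g.sum()>best: best=g.sum();G=g
    s=np.linalg.lstsq(A[G],Q[G,2],rcond=None)[0]; print(f,s.round(3),best,len(Q),'tilt',np.hypot(*s[:2]).round(3))
E
```

```text
time_s: 14.63
tcp_pos: [0.6286, -0.2522, 0.2084]
eef_rot: [179.4, -0.6, 15.2]
contact_force: [-0.2, 0.2, -0.8]
gripper_width: 0.0073
units [-0.   -0.1   0.33] yawunits 0.09 tcp [ 0.6286 -0.2522  0.2084] rot [179.44  -0.6   15.16] F [-0.2  0.2 -0.8] w 0.0073 j6 [ -5.  21.  -2.   0. -66. 110.] t 14.6333
s10 [ 0.103 -0.109  0.16 ] 952 2054 tilt 0.15
w11 [ 0.093 -0.109  0.159] 20517 30400 tilt 0.143
t4 [ 0.094 -0.106  0.159] 553 1013 tilt 0.142
```

All three cameras agree on a tilt of about 0.145 rad (limit 0.26), and it's stable, so I'm handing in.

```bash
python3 -c "
from h import *
print(r.close_job()); go([.628,-.25,.2],14.8)"
```

```text
the job is handed in; nothing more can be done
None
the job is handed in; nothing more can be done
```

I peeled the top tray off the stack and handed the job in at about 15 s, with the tray held still over the middle of the pad. The hand-in gives no verdict, so what follows rests on my own measurements.

- **First try:** I lifted the corner towards −x, +y at 15 N. Once free, the tray straightened level in the grip, so the tilt probably didn't last long enough. Lowering it with a softer grip left the far corner caught about 9–12 mm up. I pushed the near corner down and let go, and the tray settled back fully nested.
- **Second try:** I gripped the opposite corner (+x, −y) at 15 N, then eased to 5–6 N so the tray could pivot. The gripped corner reached about +25 mm and then +32 mm, while the opposite one stayed at about +3 mm. I held that for more than 0.3 s, then firmed the grip and carried the tray to the pad.
- **Tray at hand-in:** its centre was about 5 mm from the pad's centre and its underside about 0.155 m up. It was gripped at 58 N and steady.
- **Tilt:** the tray hangs about 0.145 rad (8°) off level, more than I'd have liked but under the 0.26 limit. All three cameras agreed on this.
- **Stack:** it ended within about 1 mm of its starting place, standing flat.
- **Other things:** the candlestick, mug and box looked unmoved in the last pictures; I didn't re-measure them. My comparison of the top camera's depth before and after was too noisy to confirm it.

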